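# Amber reference cell in the light path of an oil-colour tester

## Task

Get the transformer-oil colour tester ready for its reference check: first turn the lamp dimmer knob fully anticlockwise to its end stop, then take the amber glass cell out of the rack, gripping it by its two frosted faces only and keeping the fingers off its clear faces. Finish while holding it in the light path: upright, in mid-air half-way between the two lenses, with the beam passing straight through the middle of its clear faces; the program ends with the cell still held there. Leave the green and blue cells standing in the rack.

Things in the scene. Friction and masses are not known exactly. Their poses are not given: they have to be found in the camera images.
- dimmer (a joint): Angle of the lamp dimmer knob, rad: 0 at the anticlockwise end stop (seen from above), growing clockwise up to 4.7. It starts 0.5 to 1.35 from the stop and turns with light friction (0.03 N m), staying where it is left.
- dimmer_grip (a point): Point on the axis of the black dimmer knob, at the height to grip it; z up along the axis. The knob has a bar grip 42 mm long (along this point's x, turning with the knob), 14 mm thick (along y) and 32 mm high, its top 7 mm above this point, on a disc of 22 mm radius that lies 17 to 25 mm below this point. A white pointer mark lies on the -x half of the bar; at the stop it points to the red tick on the grey box (110 x 110 mm, its top 37 mm below this point).
- amber_cell_center (a point): Amber glass colour-standard cell, an upright block 28 x 32 x 80 mm: solid amber glass between two whitish frosted plates. Frosted faces on its +x and -x sides (28 mm apart, each 30 mm wide, 80 mm high); clear polished faces on +y and -y (32 mm apart). The one to be held in the beam. About 0.18 kg. This point is its centre, 40 mm above its foot, z up. It stands loosely in a pocket of the rack (14 mm deep, 1.5 mm play all round).
- green_cell_center (a point): Green glass colour-standard cell, an upright block 28 x 32 x 80 mm: solid green glass between two whitish frosted plates. Frosted faces on its +x and -x sides (28 mm apart, each 30 mm wide, 80 mm high); clear polished faces on +y and -y (32 mm apart). Stays in the rack. This point is its centre, 40 mm above its foot, z up. It stands loosely in a pocket of the rack (14 mm deep, 1.5 mm play all round).
- blue_cell_center (a point): Blue glass colour-standard cell, an upright block 28 x 32 x 80 mm: solid blue glass between two whitish frosted plates. Frosted faces on its +x and -x sides (28 mm apart, each 30 mm wide, 80 mm high); clear polished faces on +y and -y (32 mm apart). Stays in the rack. This point is its centre, 40 mm above its foot, z up. It stands loosely in a pocket of the rack (14 mm deep, 1.5 mm play all round).
- rack: Black rack block 70 (x) x 200 (y) x 22 mm (z), fixed; origin at the centre of its underside. Three pockets along its y, 62 mm apart, hold the cells in an order that varies; their axes are parallel to the rack's. The cells' feet stand 8 mm above the table.
- beam (a point): The middle of the light path of the fixed colour tester, 95 mm above the table, in the open gap between its lenses. The beam runs level along this point's y, from the lamp head (orange band, +y) to the detector head (black band, -y); z up. The lens barrels (32 mm across) are 88 mm apart, end to end, the grey heads behind them 106 mm apart, 85 mm wide (x) and 126 mm high. Below the gap is a base plate 18 mm high. Free above and to both sides in x.

How it is judged:
By the outcome, as a careful person would: the job done as asked, in the order asked, and still so for the second after the job is handed in, while the arm keeps its last pose, push and grip.
It also fails if it takes over 61 s, if anything falls off the work surface, if the arm or the gripper's body presses on something with over 40 N, if the wrist force passes 120 N, or if a joint passes its speed limit or range.

## Robot

A 6-joint arm with a two-finger parallel gripper is mounted at the origin on the work surface. World frame = base frame: x ahead of the robot, y to its left, z up, the work surface at z = 0. Lengths are in mm, angles in rad, forces in N, time in s.
With the tool pointing down it reaches from about 275 to 1000 mm from the base axis. Payload 8.4 kg.
Tool frame: the origin (TCP) lies between the finger pads; the fingertips stand r.finger_overhang ahead of it and the grasp point (between the pads) is the TCP (r.finger_overhang is the distance from the TCP to the fingertips, in mm); z points along the fingers, y is the line along which they close (so a half turn about z gives the same grasp; the last joint's range is limited). The gripper opens to 85 mm and grips with 20 to 120 N. Pads are 22 mm wide; open, the fingers measure 114 mm over their backs; the gripper's body (76 mm by 85 mm) begins 54 mm behind the grasp point. The pads swing forward as they close: fully open they stand 13 mm farther back than shut.
Start: joints at [1.207, 0.353, 1.633, -0, 1.155, -0.002], TCP at [221.223, 584.541, 250.281] pointing down, gripper open.
Joint ranges: [-2.63, 2.63], [-0.92, 2.1], [0.06, 2.66], [-1.3, 4.44], [0, 2.69], [-3.02, 3.02]. Speed limits (rad/s): [2.22, 2.22, 2.79, 3.14, 3.14, 3.14].

## Interface

Orientations are given as [roll, pitch, yaw] about the fixed x, y, z axes, in that order (R = Rz(yaw) Ry(pitch) Rx(roll)).
In Python, from rig import r, cams, sign_off gives the robot as it stands.
- The arm moves only by the shell command python3 -m crank 'ROWS' [FORCE]. ROWS is JSON, a list of rows, each a list of 7 numbers: the shift along the tool's x, y, z in m, then the turn, a rotation vector about the tool's x, y, z in rad, then the closure, from 0 (fully open) to 1 (shut). In form: [[dx, dy, dz, ax, ay, az, gripper], ...]. A call has 1 to 5 rows; each row is the pose to reach, as a shift and turn from the pose commanded when the call began, along the tool's axes at that moment; what a row does not reach only later rows make up. A row lasts 1/10 s, in which the tool goes at most 50 mm and 8.59 degrees, less where a joint would pass 70% of its speed; a pose out of reach is approached as far as the arm can. A call with a gripper value outside its range is refused whole. The fingers move at their own pace and stop on an object; FORCE is the grip in N (left out, the last holds). Time passes only in rows, so rows that repeat a pose let the fingers close. It gives the time, the measured TCP pose, the force, the opening and the grip force at its end, in the units of the state.
- r.sense(): the state, without advancing time (a new reading comes with each control period).
- cams.grab_frame(name): name is "scene" or "top" or "wrist"; returns a dict with "image" (400x640x3 uint8, red, green, blue), "fx", "fy", "cx", "cy" (pixels), "D" ([k1, k2, p1, p2, k3] as OpenCV has them; the pictures are not rectified), "position" and "orientation" of the camera in the world. Camera axes: x right, y down, z forward; pixel columns grow to the right and rows downward; lengths in mm; the calibration is good to about 2 mm. A picture is of the moment at which its call begins. There is no depth.
- sign_off(): hands the job in; it is judged then, once.
The state is a dict: "clock": time; "qpos": joint angles; "qvel": joint speeds; "joint_efforts": joint torques, N m; "eef_pos": TCP position; "tcp_rot": TCP orientation; "contact_force": force on the tool from outside, world axes, zero at the start; "wrist_torque": the same for the moment, N m; "opening": opening from 0.0 (shut) to 1.0 (fully open); "grasp_force": force on a finger pad.
Only numpy, scipy, OpenCV 4.12 (cv2) and the standard library are available. Lean on these libraries where they do the work, as an engineer would, in place of code of your own. Each camera call takes 0.05 s, during which the arm holds its last target. There are 200 camera calls.

## Working session

There is one attempt and no reset: what is moved stays moved. The work goes in short steps, Python scripts to look and compute and a shell command to move; the robot and the scene stay as the last step left them, time stands still between calls to the robot, and variables do not carry over. Pictures are saved under pics/ and viewed, at most 11 in all, crops included, and the job is handed in when it is done.

```bash
ls; mkdir -p pics; cat > h.py <<'E'
import numpy as np, cv2
from rig import r, cams
from scipy.spatial.transform import Rotation as R
def grab(n,fn=None):
    f=cams.grab_frame(n)
    if fn: cv2.imwrite('pics/'+fn,f['image'][:,:,::-1])
    return f
def Rm(f):
    o=np.array(f['orientation'],float)
    return o if o.shape==(3,3) else (R.from_euler('xyz',o).as_matrix() if o.size==3 else R.from_quat(o).as_matrix())
def K(f): return np.array([[f['fx'],0,f['cx']],[0,f['fy'],f['cy']],[0,0,1.]])
def px2w(f,pts,z):
    p=cv2.undistortPoints(np.array(pts,float).reshape(-1,1,2),K(f),np.array(f['D'],float)).reshape(-1,2)
    d=np.c_[p,np.ones(len(p))]@Rm(f).T; c=np.array(f['position'],float)
    return c+d*((z-c[2])/d[:,2])[:,None]
def w2px(f,P):
    M=Rm(f).T; t=-M@np.array(f['position'],float)
    return cv2.projectPoints(np.array(P,float).reshape(-1,1,3),cv2.Rodrigues(M)[0],t,K(f),np.array(f['D'],float))[0].reshape(-1,2)
E
python3 - <<'E'
from h import *
for n in ['scene','top','wrist']:
    f=grab(n,n+'0.png'); print(n,f['fx'],f['cx'],f['cy'],f['D'],f['position'],f['orientation'])
    print(Rm(f).round(2).tolist())
print(r.sense(),r.finger_overhang)
E
```

```text
pics
scene 460.09455513097066 326.35437883140406 201.7726869814984 [-0.07651002  0.          0.          0.          0.        ] [1224.85908651 -228.66417828  799.51422518] [-2.32875887e+00  1.27147703e-03  1.25007465e+00]
[[0.32, 0.65, -0.69], [0.95, -0.22, 0.23], [-0.0, -0.73, -0.69]]
top 422.4147159795429 311.1202831481198 206.16853447933877 [-0.11043427  0.          0.          0.          0.        ] [389.35033999  33.75595681 958.82780808] [-2.99146367 -0.0051767  -1.5818874 ]
[[-0.01, -0.99, 0.15], [-1.0, 0.01, -0.01], [0.01, -0.15, -0.99]]
wrist 351.46260138851414 324.3363167048198 204.94394804897385 [-0.02958669  0.          0.          0.          0.        ] [143.3623378  613.65553416 373.38585159] [2.81020123e+00 9.51779535e-04 1.20859072e+00]
[[0.35, 0.88, 0.3], [0.94, -0.33, -0.12], [-0.0, 0.33, -0.95]]
{'clock': 0.15, 'qpos': array([ 1.20660199e+00,  3.53504770e-01,  1.63393009e+00, -1.64062212e-05,
        1.15520391e+00, -2.37921420e-03]), 'qvel': array([-0.00144472, -0.00198471, -0.0027742 ,  0.00150391, -0.00223275,
       -0.00062826]), 'joint_efforts': array([-2.65400304e-04, -6.05638003e+01, -3.42336988e+01,  6.45839145e-05,
        6.22467414e-03, -4.78244431e-05]), 'eef_pos': array([221.10870757, 584.23232386, 249.73853052]), 'tcp_rot': array([-3.14054650e+00,  1.25137535e-05,  2.77978417e+00]), 'contact_force': array([ 0.4908579 ,  0.15272037, -1.60642657]), 'wrist_torque': array([-0.01627955, -0.05174566,  0.0414274 ]), 'grasp_force': 0.0, 'opening': 1.0005750520334837} 19.0
```

View pics/top0.png

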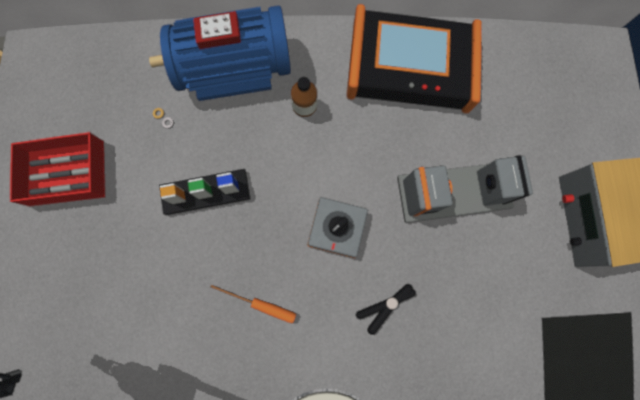

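View pics/scene0.png

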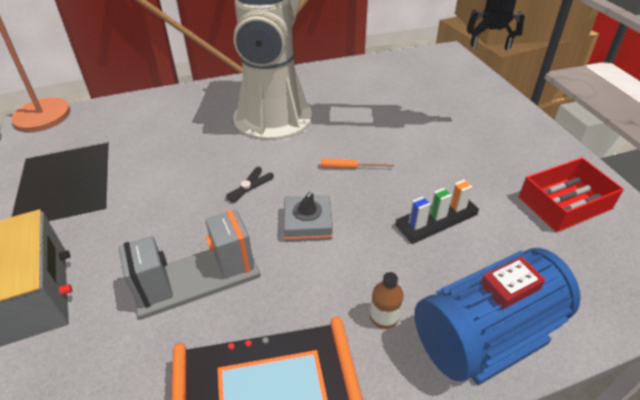

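The top view shows the rack at about (205,192) with amber leftmost at (172,192), the knob at (338,226), and the tester's lamp head at (430,190) with its detector at (503,178). The scene view agrees. I'll enlarge those areas.

```bash
python3 - <<'E'
import cv2,numpy as np
i=cv2.imread('pics/top0.png')
a=cv2.resize(i[160:222,152:256],None,fx=4,fy=4,interpolation=cv2.INTER_CUBIC)  #416x248
b=cv2.resize(i[190:265,300:376],None,fx=4,fy=4,interpolation=cv2.INTER_CUBIC)  #304x300
c=cv2.resize(i[150:225,390:540],None,fx=4,fy=4,interpolation=cv2.INTER_CUBIC)  #600x300
o=np.zeros((600,800,3),np.uint8); o[:248,:416]=a; o[:300,420:724]=b; o[300:600,:600]=c
cv2.imwrite('pics/comp.png',o)
E
```

```text
(no output)
```

View pics/comp.png

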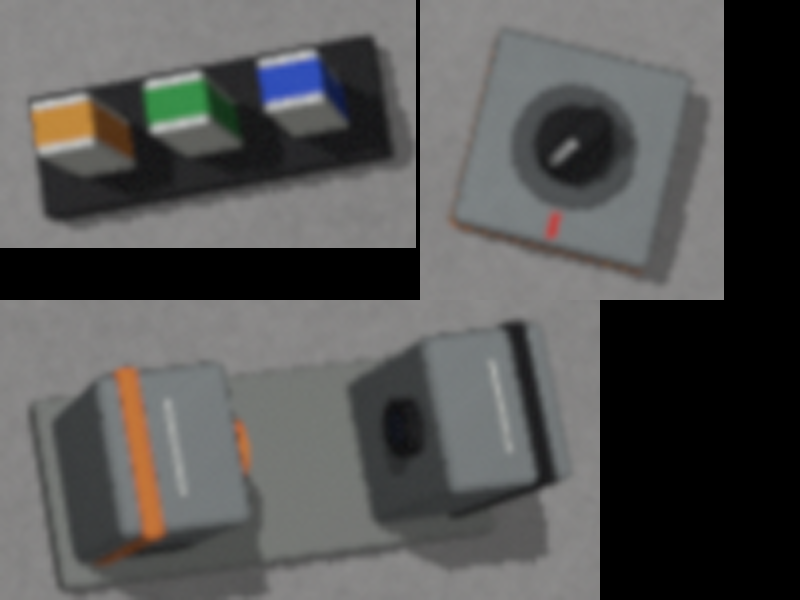

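```bash
cat > m.py <<'E'
from h import *
from scipy.optimize import least_squares
class F(dict): pass
import pickle
f=grab('top'); s=grab('scene'); pickle.dump((f,s),open('fr.pkl','wb'))
A=lambda u,v:(152+u/4-.375,160+v/4-.375)
B=lambda u,v:(300+(u-420)/4-.375,190+v/4-.375)
C=lambda u,v:(390+u/4-.375,150+(v-300)/4-.375)
def show(n,P,z):
    W=px2w(f,P,z); print(n,W.round(1)[:,:2].tolist(),'mean',W.mean(0).round(1), 'edges',np.linalg.norm(W-np.roll(W,-1,0),axis=1).round(1), 'dir01', np.degrees(np.arctan2(*(W[1]-W[0])[[1,0]])).round(1),'dir12',np.degrees(np.arctan2(*(W[2]-W[1])[[1,0]])).round(1)); return W
show('rack',[A(30,98),A(372,36),A(392,157),A(48,218)],22)
show('amber',[A(32,102),A(88,95),A(95,147),A(40,155)],88)
show('green',[A(146,82),A(202,72),A(210,124),A(152,133)],88)
for z in (40,50,60): show('box%d'%z,[B(500,28),B(690,75),B(642,268),B(455,217)],z)
show('lamp',[C(105,374),C(222,364),C(248,517),C(138,540)],126)
show('lampline/det line',[C(168,400),C(184,495),C(510,453),C(491,360)],126)
show('dettop',[C(425,340),C(537,322),C(565,475),C(455,492)],126)
E
python3 m.py
```

```text
rack [[585.7, 375.0], [619.1, 178.0], [549.0, 165.7], [516.2, 361.4]] mean [567.5 270.   22. ] edges [199.9  71.2 198.5  70.8] dir01 -80.4 dir12 -170.0
amber [[569.7, 349.8], [573.0, 319.4], [544.9, 314.5], [541.0, 344.1]] mean [557.1 331.9  88. ] edges [30.6 28.5 29.9 29.2] dir01 -83.7 dir12 -170.0
green [[579.6, 288.2], [584.6, 258.3], [556.5, 253.1], [552.1, 284.0]] mean [568.2 270.9  88. ] edges [30.4 28.6 31.2 27.9] dir01 -80.5 dir12 -169.6
box40 [[549.4, 8.4], [522.1, -95.9], [416.7, -66.7], [445.5, 34.3]] mean [483.4 -30.   40. ] edges [107.9 109.4 105.1 107.1] dir01 -104.7 dir12 164.5
box50 [[547.7, 8.7], [520.6, -94.5], [416.4, -65.6], [444.9, 34.3]] mean [482.4 -29.3  50. ] edges [106.7 108.2 103.9 105.9] dir01 -104.7 dir12 164.5
box60 [[545.9, 9.0], [519.2, -93.1], [416.1, -64.5], [444.3, 34.3]] mean [481.4 -28.6  60. ] edges [105.5 107.  102.8 104.7] dir01 -104.7 dir12 164.5
lamp [[591.6, -186.6], [596.6, -248.0], [517.0, -256.5], [505.9, -199.1]] mean [ 552.8 -222.5  126. ] edges [61.6 80.  58.5 86.6] dir01 -85.3 dir12 -173.9
lampline/det line [[577.8, -218.5], [528.6, -224.0], [549.2, -399.0], [598.7, -393.1]] mean [ 563.6 -308.6  126. ] edges [ 49.5 176.2  49.8 175.9] dir01 -173.7 dir12 -83.3
dettop [[609.3, -357.8], [619.3, -420.9], [537.4, -428.4], [529.0, -367.2]] mean [ 573.8 -393.6  126. ] edges [63.9 82.2 61.8 80.9] dir01 -81.0 dir12 -174.8
```

```bash
python3 -m crank '[[-0.031,-0.032,0,0,0,0,0],[-0.062,-0.064,0,0,0,0,0],[-0.093,-0.096,0,0,0,0,0],[-0.123,-0.129,0,0,0,0,0],[-0.154,-0.161,0,0,0,0,0]]'
python3 -m crank '[[-0.031,-0.032,0,0,0,0,0],[-0.062,-0.064,0,0,0,0,0],[-0.093,-0.096,0,0,0,0,0],[-0.123,-0.129,0,0,0,0,0],[-0.154,-0.161,0,0,0,0,0]]'
python3 -m crank '[[-0.031,-0.032,0,0,0,0,0],[-0.062,-0.064,0,0,0,0,0],[-0.093,-0.096,0,0,0,0,0],[-0.123,-0.129,0,0,0,0,0],[-0.154,-0.161,0,0,0,0,0]]'
python3 -m crank '[[0,0,0,0,0,0.14,0],[0,0,0,0,0,0.28,0],[0,0,0,0,0,0.42,0],[0,0,0,0,0,0.52,0],[0,0,0,0,0,0.52,0]]'
python3 - <<'E'
from h import *
f=grab('wrist','w1.png'); print(f['position'],r.sense()['eef_pos'],r.sense()['tcp_rot'])
import pickle; pickle.dump(f,open('w1.pkl','wb'))
E
```

```text
clock: 0.75
eef_pos: [308.5, 377.8, 250.2]
tcp_rot: [-3.142, 0.0, 2.78]
contact_force: [0.9, 0.3, 0.1]
opening: 0.998
grasp_force: 0.0
clock: 1.25
eef_pos: [395.6, 172.6, 250.5]
tcp_rot: [3.141, 0.0, 2.78]
contact_force: [1.0, 0.9, 0.1]
opening: 1.0
grasp_force: 0.0
clock: 1.75
eef_pos: [482.6, -32.6, 250.4]
tcp_rot: [3.141, 0.0, 2.78]
contact_force: [1.0, 0.8, 0.6]
opening: 0.998
grasp_force: 0.0
clock: 2.25
eef_pos: [482.3, -30.8, 250.2]
tcp_rot: [-3.141, -0.0, 2.258]
contact_force: [-0.2, 0.5, 0.0]
opening: 1.0
grasp_force: 0.0
[429.72566926  33.65196618 374.01042421] [482.30138365 -30.71735064 250.28516957] [-3.14157345e+00 -7.34975712e-06  2.26206791e+00]
```

View pics/w1.png

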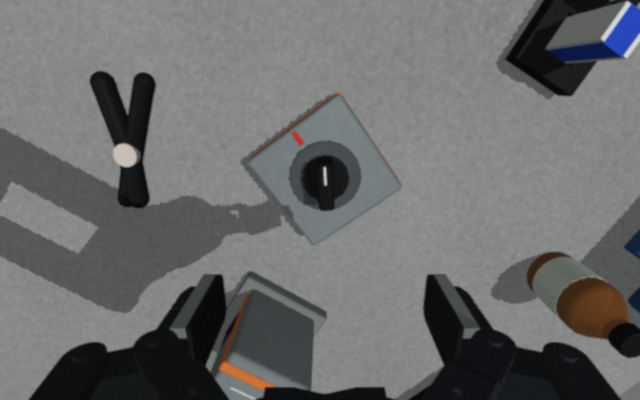

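The wrist view shows the box corners at (340,93), (401,186), (314,244) and (244,161). The pointer runs from (324,167) to (326,186), the bar end is at (327,209), and the red tick at (297,138). The bar lies along the tool x axis.

```bash
python3 - <<'E'
from h import *
import pickle
w=pickle.load(open('w1.pkl','rb')); t,s=pickle.load(open('fr.pkl','rb'))
B=lambda u,v:(300+(u-420)/4-.375,190+v/4-.375)
for z in (20,25,30,35,40,50):
    a=px2w(w,[(340,93),(401,186),(314,244),(244,161)],z); b=px2w(t,[B(500,28),B(690,75),B(642,268),B(455,217)],z)
    print(z,a.mean(0)[:2].round(1),b.mean(0)[:2].round(1),np.linalg.norm(a-np.roll(a,-1,0),axis=1).round(1))
    k=px2w(w,[(324,167),(326,186),(327,209)],z+44);tk=px2w(w,[(293,132),(302,144)],z); c=px2w(w,[(325,176)],z+16)
    d=(k[0]-k[2])
    print('  disc',c[0,:2].round(1),'barend',k[2,:2].round(1),'ptr',k[0,:2].round(1), 'ang',np.degrees(np.arctan2(d[1],d[0])).round(1),'tick ang',np.degrees(np.arctan2(*(tk.mean(0)-a.mean(0))[[1,0]])).round(1))
E
```

```text
20 [485.7 -33.6] [485.5 -31.3] [113.6 113.4 117.1 117.8]
  disc [484.8 -32.3] barend [501.9 -50.2] ptr [474.3 -20.9] ang 133.4 tick ang 166.0
25 [484.9 -32.7] [484.9 -31. ] [112.  111.8 115.4 116.1]
  disc [484.  -31.3] barend [500.7 -48.8] ptr [473.6 -20.1] ang 133.4 tick ang 166.0
30 [484.1 -31.7] [484.4 -30.7] [110.4 110.2 113.8 114.4]
  disc [483.2 -30.3] barend [499.6 -47.5] ptr [472.9 -19.2] ang 133.4 tick ang 166.0
35 [483.3 -30.8] [483.9 -30.3] [108.8 108.6 112.1 112.8]
  disc [482.4 -29.3] barend [498.4 -46.1] ptr [472.1 -18.3] ang 133.4 tick ang 166.0
40 [482.5 -29.8] [483.4 -30. ] [107.2 107.  110.5 111.1]
  disc [481.6 -28.4] barend [497.2 -44.8] ptr [471.4 -17.4] ang 133.4 tick ang 166.0
50 [480.9 -27.9] [482.4 -29.3] [104.  103.8 107.2 107.8]
  disc [480.  -26.4] barend [494.9 -42.1] ptr [470.  -15.7] ang 133.4 tick ang 166.0
```

```bash
python3 -m crank '[[0,0,0.04,0,0,0,0],[0,0,0.08,0,0,0,0],[0,0,0.12,0,0,0,0],[0,0,0.15,0,0,0,0],[0,0,0.168,0,0,0,0]]'
python3 -m crank '[[0,0,0,0,0,0,1],[0,0,0,0,0,0,1],[0,0,0,0,0,0,1],[0,0,0,0,0,0,1],[0,0,0,0,0,0,1]]' 30
python3 -m crank '[[0,0,0,0,0,0,1],[0,0,0,0,0,0,1],[0,0,0,0,0,0,1],[0,0,0,0,0,0,1],[0,0,0,0,0,0,1]]' 30
python3 -c "
from h import *
s=r.sense();print(s)
grab('wrist','w2.png')"
```

```text
clock: 2.8
eef_pos: [481.1, -30.6, 80.0]
tcp_rot: [-3.14, -0.002, 2.263]
contact_force: [0.3, 0.4, -0.4]
opening: 1.0
grasp_force: 0.0
clock: 3.3
eef_pos: [483.2, -30.7, 83.3]
tcp_rot: [3.14, 0.001, 2.26]
contact_force: [-0.3, 2.1, 10.4]
opening: 0.159
grasp_force: 36.1
clock: 3.8
eef_pos: [483.2, -30.7, 83.3]
tcp_rot: [3.14, 0.001, 2.26]
contact_force: [-0.1, 0.7, 6.9]
opening: 0.155
grasp_force: 35.9
{'clock': 3.8, 'qpos': array([-6.66245576e-02,  3.76771288e-01,  2.06285598e+00,  1.05694416e-04,
        6.99992085e-01, -7.55918806e-01]), 'qvel': array([-0.00026222,  0.00069404,  0.00092681, -0.0007702 ,  0.00112057,
       -0.001623  ]), 'joint_efforts': array([-3.75695899e-01, -4.66125083e+01, -2.04679137e+01, -1.22366901e-01,
       -2.48631779e-01,  2.73646228e-02]), 'eef_pos': array([483.19147424, -30.71471028,  83.34310209]), 'tcp_rot': array([3.14010998e+00, 1.30393863e-03, 2.26000884e+00]), 'contact_force': array([-0.13062303,  0.69668329,  6.94735641]), 'wrist_torque': array([0.0779225 , 0.13370204, 0.02492889]), 'grasp_force': 35.860474705696106, 'opening': 0.15532260479310905}
```

View pics/w2.png

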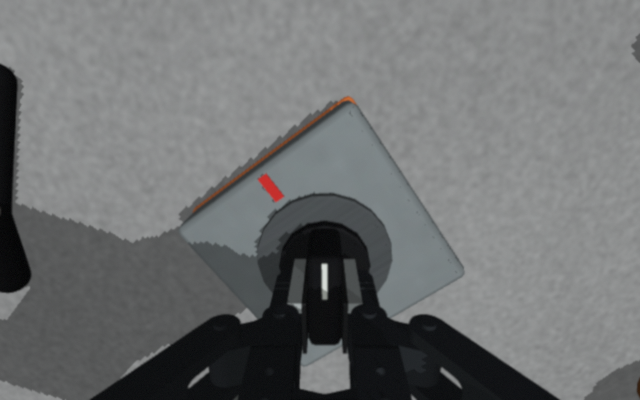

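The bar is gripped centrally (opening about 13 mm), with the pointer at (324,280) aligned with the tool. Next I turn it anticlockwise, which is negative about tool z.

```bash
python3 -m crank '[[0,0,-0.001,0,0,-0.1,1],[0,0,-0.001,0,0,-0.2,1],[0,0,-0.001,0,0,-0.3,1],[0,0,-0.001,0,0,-0.4,1],[0,0,-0.001,0,0,-0.48,1]]'
python3 -c "
from h import *
s=r.sense();print(s['tcp_rot'],s['wrist_torque'],s['qpos'])"
python3 -m crank '[[0,0,0,0,0,-0.02,1],[0,0,0,0,0,-0.04,1],[0,0,0,0,0,-0.06,1],[0,0,0,0,0,-0.08,1],[0,0,0,0,0,-0.08,1]]'
python3 -c "
from h import *
s=r.sense();print(s['tcp_rot'],s['wrist_torque'],s['joint_efforts'])"
```

```text
clock: 4.35
eef_pos: [483.5, -30.3, 83.5]
tcp_rot: [3.14, 0.002, 2.743]
contact_force: [4.3, 4.4, -8.9]
opening: 0.164
grasp_force: 33.5
[3.13999298e+00 2.06676989e-03 2.74342928e+00] [ 0.80453128 -0.8646838  -0.03985171] [-6.62040408e-02  3.76640754e-01  2.06257850e+00  1.30218625e-03
  6.99898555e-01 -1.23983366e+00]
clock: 4.85
eef_pos: [483.5, -30.2, 83.5]
tcp_rot: [3.14, 0.002, 2.82]
contact_force: [4.7, 4.0, -9.7]
opening: 0.154
grasp_force: 33.6
[3.14006415e+00 2.25117761e-03 2.82026209e+00] [ 0.75947295 -0.82442232  0.02574279] [ -2.5096909  -53.17908883 -20.84276676  -1.08937684   1.58547141
  -0.22570456]
```

```bash
for k in 1; do python3 -m crank '[[0,0,0,0,0,-0.02,1],[0,0,0,0,0,-0.04,1],[0,0,0,0,0,-0.06,1],[0,0,0,0,0,-0.06,1],[0,0,0,0,0,-0.06,1]]' | grep -E 'rot|grasp'; done
python3 -c "
from h import *
s=r.sense();print(s['tcp_rot'],s['wrist_torque'],s['joint_efforts'][5])"
python3 -m crank '[[0,0,0,0,0,-0.02,1],[0,0,0,0,0,-0.04,1],[0,0,0,0,0,-0.06,1],[0,0,0,0,0,-0.06,1],[0,0,0,0,0,-0.06,1]]' | grep -E 'rot|grasp'
python3 -c "
from h import *
s=r.sense();print(s['tcp_rot'],s['wrist_torque'],s['joint_efforts'][5])
grab('wrist','w3.png')"
```

```text
tcp_rot: [3.14, 0.002, 2.879]
grasp_force: 33.5
[3.13998521e+00 2.27435653e-03 2.87905917e+00] [ 0.86168556 -0.80696123 -0.18551618] -0.20290550775825977
tcp_rot: [3.14, 0.003, 2.936]
grasp_force: 53.2
[3.13958081e+00 2.61383378e-03 2.93643062e+00] [ 0.59636845 -0.89471339 -1.34242628] -1.3838623836636543
```

View pics/w3.png

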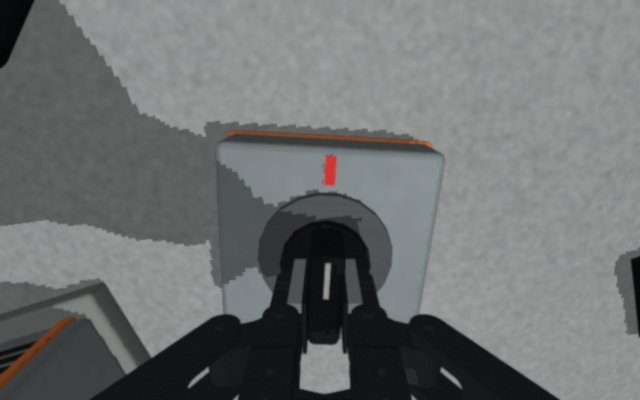

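The torque about the axis jumped to 1.3 N m, so the knob is on its stop, and the pointer (327,280) lines up with the red tick (330,170). I'll release, lift, check, and travel to the amber cell.

```bash
python3 -m crank '[[0,0,0,0,0,0,0],[0,0,0,0,0,0,0],[0,0,0,0,0,0,0],[0,0,0,0,0,0,0],[0,0,0,0,0,0,0]]' 30 | grep -E 'opening|eef'
python3 -m crank '[[0,0,-0.02,0,0,0,0],[0,0,-0.06,0,0,0,0],[0,0,-0.1,0,0,0,0],[0,0,-0.14,0,0,0,0],[0,0,-0.167,0,0,0,0]]' | grep eef
python3 -c "
from h import *
f=grab('wrist','w4.png')
print(r.sense()['eef_pos'],r.sense()['tcp_rot'])
i=f['image'][60:280,200:460,::-1]; cv2.imwrite('pics/w4c.png',cv2.resize(i,None,fx=2,fy=2))"
```

```text
eef_pos: [482.3, -30.8, 83.4]
opening: 0.982
eef_pos: [482.9, -30.8, 253.2]
[484.74943545 -30.90114351 256.60021489] [3.14061857 0.0075741  2.93983725]
```

View pics/w4c.png

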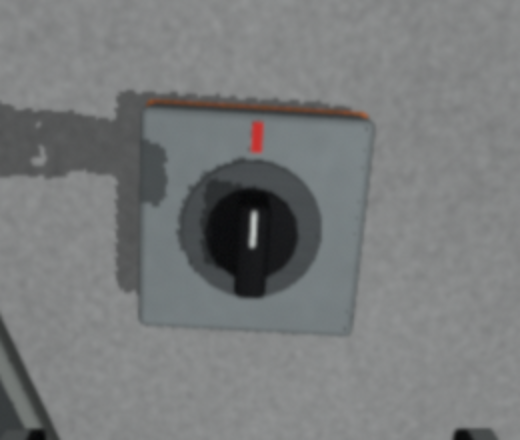

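```bash
python3 -m crank '[[0,0.04,0,0,0,0,0],[0,0.08,0,0,0,0,0],[0,0.12,0,0,0,0,0],[0,0.16,0,0,0,0,0],[0.001,0.185,0,0,0,0,0]]' | grep eef
python3 -m crank '[[0,0.04,0,0,0,0,0],[0,0.08,0,0,0,0,0],[0,0.12,0,0,0,0,0],[0,0.16,0,0,0,0,0],[0.001,0.185,0,0,0,0,0]]' | grep eef
python3 -m crank '[[0,0,0,0,0,0.14,0],[0,0,0,0,0,0.28,0],[0,0,0,0,0,0.42,0],[0,0,0,0,0,0.56,0],[0,0,0,0,0,0.6,0]]' | grep rot
python3 -m crank '[[0,0,0,0,0,0.14,0],[0,0,0,0,0,0.28,0],[0,0,0,0,0,0.42,0],[0,0,0,0,0,0.56,0],[0,0,0,0,0,0.59,0]]' | grep rot
python3 -m crank '[[0,0,0,0,0,0,0],[0,0,0,0,0,0,0]]'
python3 - <<'E'
from h import *
f=grab('wrist','w5.png'); print(f['position'],r.sense()['eef_pos'],r.sense()['tcp_rot'])
import pickle; pickle.dump(f,open('w5.pkl','wb'))
E
```

```text
eef_pos: [518.7, 153.1, 250.1]
eef_pos: [554.7, 334.8, 249.8]
tcp_rot: [-3.141, -0.0, 2.335]
tcp_rot: [-3.141, 0.0, 1.747]
clock: 9.15
eef_pos: [554.5, 332.1, 250.1]
tcp_rot: [-3.141, 0.0, 1.753]
contact_force: [-0.8, 0.1, -0.0]
opening: 1.004
grasp_force: 0.0
[539.94391018 414.23923756 373.85377285] [554.52160899 332.1567609  250.16789652] [-3.14146643e+00  6.74061768e-05  1.75237204e+00]
```

View pics/w5.png

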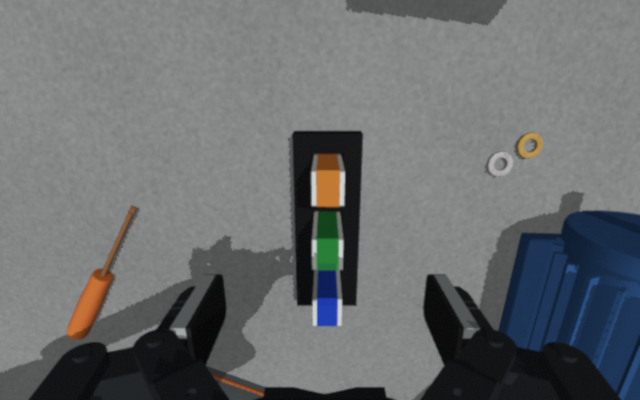

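The knob still points at the tick after release. In the wrist view the amber cell's top face spans about (311,171)–(345,207), square to the fingers; I'll measure it precisely.

```bash
cat > cell.py <<'E'
from h import *
import sys
def orange(f,box):
    i=f['image'].astype(int); h=cv2.cvtColor(f['image'],cv2.COLOR_RGB2HSV)
    m=(h[...,0]>8)&(h[...,0]<25)&(h[...,1]>110)&(h[...,2]>170)
    k=np.zeros_like(m); x0,y0,x1,y1=box; k[y0:y1,x0:x1]=1; return (m&k).astype(np.uint8)
if __name__=='__main__':
    import pickle
    f=pickle.load(open('w5.pkl','rb')); m=orange(f,(295,145,360,225))
    c=max(cv2.findContours(m,0,2)[0],key=cv2.contourArea); q=cv2.minAreaRect(c); print(q)
    W=px2w(f,cv2.boxPoints(q),88); e=np.linalg.norm(W-np.roll(W,-1,0),axis=1); d=W[1]-W[0]
    print(W.mean(0).round(1),e.round(1),np.degrees(np.arctan2(d[1],d[0])).round(1))
    V=px2w(f,[(294,131),(361,131),(356,304),(297,304)],22)
    d=(V[0]+V[1]-V[2]-V[3])[:2]; print('rack',V.round(1)[:,:2].tolist(),np.degrees(np.arctan2(d[1],d[0])).round(1),np.linalg.norm(V-np.roll(V,-1,0),axis=1))
    P=px2w(f,[(312,172),(345,172),(345,207),(311,207)],88);print(P.mean(0),np.linalg.norm(P-np.roll(P,-1,0),axis=1))
E
python3 cell.py
```

```text
((328.0, 188.0), (34.0, 22.0), 90.0)
[558.1 332.9  88. ] [18.3 29.9 18.9 29.9] 10.4
rack [[518.4, 365.9], [583.6, 377.9], [620.8, 181.0], [552.6, 168.5]] 100.2 [ 66.24124747 200.43885268  69.35208858 200.417948  ]
[558.59743095 331.5944066   88.        ] [27.50398027 30.9137545  29.30188645 30.9286961 ]
```

```bash
python3 -m crank '[[0,0.0035,0.04,0,0,0,0],[0,0.0035,0.08,0,0,0,0],[0,0.0035,0.12,0,0,0,0],[0,0.0035,0.16,0,0,0,0],[0,0.0035,0.182,0,0,0,0]]' | grep -E 'eef|force'
python3 -m crank '[[0,0,0,0,0,0,0],[0,0,0,0,0,0,0.5],[0,0,0,0,0,0,0.6],[0,0,0,0,0,0,0.7],[0,0,0,0,0,0,1]]' 40
python3 -m crank '[[0,0,0,0,0,0,1],[0,0,0,0,0,0,1],[0,0,0,0,0,0,1],[0,0,0,0,0,0,1],[0,0,0,0,0,0,1]]' 40
python3 -c "
from h import *
f=grab('wrist','w6.png');print(r.sense()['eef_pos'],r.sense()['tcp_rot'])"
```

```text
eef_pos: [556.4, 331.9, 64.9]
contact_force: [-1.3, 0.5, 0.1]
grasp_force: 0.0
clock: 10.2
eef_pos: [558.6, 333.2, 69.7]
tcp_rot: [3.14, -0.001, 1.75]
contact_force: [1.6, -0.2, -0.7]
opening: 0.327
grasp_force: 6.4
clock: 10.7
eef_pos: [558.6, 333.2, 69.6]
tcp_rot: [3.14, -0.001, 1.75]
contact_force: [-0.9, -0.4, 6.8]
opening: 0.323
grasp_force: 46.6
[558.6020152  333.1888311   69.61129895] [ 3.13993186e+00 -6.43858255e-04  1.74987458e+00]
```

View pics/w6.png

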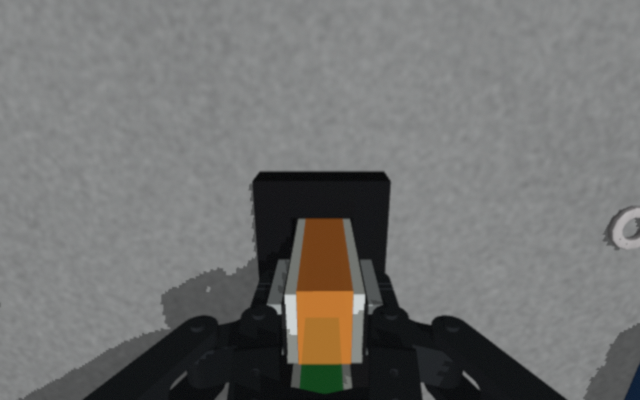

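The cell is gripped (opening 27.5 mm), square between the pads; its top face spans (286,291) to (365,363).

```bash
python3 - <<'E'
from h import *
f=grab('wrist'); s=r.sense()
P=px2w(f,[(285,291),(366,291),(362,364),(289,364)],88); print(P.round(1),P.mean(0),np.linalg.norm(P-np.roll(P,-1,0),axis=1))
T=R.from_euler('xyz',s['tcp_rot']).as_matrix(); print('in tool',T.T@(P.mean(0)-s['eef_pos']))
E
python3 -m crank '[[0,0,-0.01,0,0,0,1],[0,0,-0.03,0,0,0,1],[0,0,-0.06,0,0,0,1],[0,0,-0.1,0,0,0,1],[0,0,-0.14,0,0,0,1]]'
python3 -m crank '[[0,0,-0.01,0,0,0,1],[0,0,-0.01,0,0,0,1]]'
```

```text
[[542.9 346.2  88. ]
 [570.6 351.2  88. ]
 [576.1 319.6  88. ]
 [548.9 314.8  88. ]] [559.60955747 332.96845875  88.        ] [28.09739725 32.031008   27.60253274 32.01208705]
in tool [ -0.39311971   0.97895748 -18.39553105]
clock: 11.3
eef_pos: [557.4, 332.4, 209.7]
tcp_rot: [-3.14, 0.0, 1.75]
contact_force: [1.7, 0.0, -2.1]
opening: 0.324
grasp_force: 45.4
clock: 11.5
eef_pos: [558.7, 333.2, 220.4]
tcp_rot: [3.138, -0.001, 1.75]
contact_force: [0.9, -0.2, -2.3]
opening: 0.323
grasp_force: 45.6
```

```bash
python3 -m crank '[[-0.02,-0.003,-0.005,0,0,0,1],[-0.06,-0.01,-0.015,0,0,0,1],[-0.11,-0.019,-0.02,0,0,0,1],[-0.16,-0.028,-0.02,0,0,0,1],[-0.21,-0.036,-0.02,0,0,0,1]]' |grep -E 'eef|opening'
python3 -m crank '[[-0.048,-0.008,0,0,0,0,1],[-0.096,-0.016,0,0,0,0,1],[-0.144,-0.024,0,0,0,0,1],[-0.18,-0.031,0,0,0,0,1],[-0.21,-0.036,0,0,0,0,1]]' |grep -E 'eef|opening'
python3 -m crank '[[-0.045,-0.008,0,0,0,0,1],[-0.09,-0.016,0,0,0,0,1],[-0.135,-0.024,0,0,0,0,1],[-0.18,-0.031,0,0,0,0,1],[-0.212,-0.037,0,0,0,0,1]]' |grep -E 'eef|opening'
python3 -m crank '[[0,0,0,0,0,0.03,1],[0,0,0,0,0,0.06,1],[0,0,0,0,0,0.065,1],[0,0,0,0,0,0.065,1]]'
python3 - <<'E'
from h import *
import pickle
f=grab('wrist','w7.png'); t=grab('top','t7.png'); s=grab('scene','s7.png'); q=r.sense(); print(q['eef_pos'],q['tcp_rot'],f['position'])
pickle.dump((f,t,s),open('w7.pkl','wb'))
o=np.zeros((600,800,3),np.uint8); o[:400,:640]=f['image'][:,:,::-1]
o[300:,:]; c=cv2.resize(s['image'][190:330,90:290,::-1],None,fx=2,fy=2,interpolation=cv2.INTER_CUBIC); o[400:600,0:400]=c[:200]; 
cv2.imwrite('pics/c7.png',o[:400,:640])
E
```

```text
eef_pos: [558.1, 119.5, 236.3]
opening: 0.325
eef_pos: [559.7, -93.6, 236.1]
opening: 0.321
eef_pos: [561.1, -308.9, 235.9]
opening: 0.323
clock: 13.4
eef_pos: [562.7, -305.3, 237.5]
tcp_rot: [-3.14, -0.001, 1.686]
contact_force: [-0.2, -0.3, -2.2]
opening: 0.323
grasp_force: 45.5
[ 563.26513296 -305.34327593  238.2207817 ] [-3.14143858e+00 -1.08431026e-04  1.68619711e+00] [ 553.82785489 -222.42230171  361.29186142]
```

View pics/c7.png

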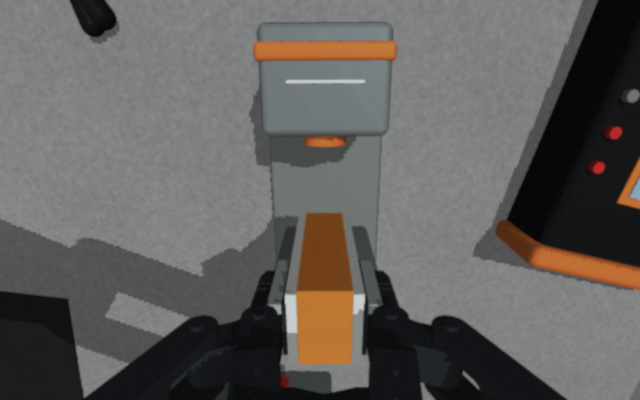

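The wrist view shows the lamp head's top line from (286,82) to (365,81), its inner top edge at row 134 (columns 265–389), the barrel end near (326,147), and the cell centred above the gap. Now I compare both cameras.

```bash
python3 - <<'E'
from h import *
import pickle
f,t,s=pickle.load(open('w7.pkl','rb'))
w=px2w(f,[(286,82),(365,81),(265,134),(389,134)],126); print('wrist line',w.round(1)[:,:2].tolist(),np.linalg.norm(w[0]-w[1]),np.linalg.norm(w[2]-w[3]))
# same line, both cams, subpixel: brightest thresholds
for n,fr,(x0,y0,x1,y1) in (('w',f,(275,72,378,90)),):
    g=cv2.cvtColor(fr['image'],cv2.COLOR_RGB2GRAY)[y0:y1,x0:x1]; ys,xs=np.nonzero(g>190); print(xs.min()+x0,xs.max()+x0,ys.mean()+y0)
t0=pickle.load(open('fr.pkl','rb'))[0]
def line(fr,x0,y0,x1,y1,th):
    g=cv2.cvtColor(fr['image'],cv2.COLOR_RGB2GRAY)[y0:y1,x0:x1].astype(float); wt=np.clip(g-th,0,None); yy,xx=np.mgrid[y0:y1,x0:x1]; return (wt*xx).sum()/wt.sum(),(wt*yy).sum()/wt.sum()
a=px2w(t0,[line(t0,428,172,440,278-150+100,150),line(t0,508,160,522,268-150+96-0,150)],126); print('top line centroids',a.round(1),a.mean(0))
b=px2w(f,[line(f,275,72,378,90,150)],126); print('wrist lamp line ctr',b)
for p in [(272,150),(275,230),(381,150),(377,230)]: print('base',px2w(f,[p],18).round(1))
d=a[0]-a[1]; print(np.degrees(np.arctan2(d[1],d[0])), np.linalg.norm(d))
l=w[1]-w[0]; print('wrist line dir (beam x)',np.degrees(np.arctan2(l[1],l[0])))
l=w[3]-w[2]; print('edge dir',np.degrees(np.arctan2(l[1],l[0])), 'edge mid',(w[2]+w[3])/2)
E
```

```text
wrist line [[529.3, -223.4], [579.0, -217.1], [518.1, -257.6], [599.8, -248.2]] 50.08516272323546 82.23652637397302
287 363 80.91596638655463
top line centroids [[ 556.  -220.2  126. ]
 [ 581.3 -395.4  126. ]] [ 568.64795407 -307.81109309  126.        ]
wrist lamp line ctr [[ 553.7684775  -219.99369423  126.        ]]
base [[ 509.5 -288.5   18. ]]
base [[ 518.3 -373.1   18. ]]
base [[ 615.7 -276.2   18. ]]
base [[ 625.6 -360.7   18. ]]
98.21372270106197 177.00025887671976
wrist line dir (beam x) 7.256330021716417
edge dir 6.574503693832993 edge mid [ 558.9349188  -252.87397188  126.        ]
```

```bash
python3 -m crank '[[-0.0025,0.001,0,0,0,0,1],[-0.0025,0.001,0.03,0,0,0,1],[-0.0025,0.001,0.06,0,0,0,1],[-0.0025,0.001,0.09,0,0,0,1],[-0.0025,0.001,0.11,0,0,0,1]]' |grep -E 'eef|contact'
python3 -m crank '[[0,0,0.005,0,0,0,1],[0,0,0.011,0,0,0,1],[0,0,0.011,0,0,0,1],[0,0,0.011,0,0,0,1],[0,0,0.011,0,0,0,1]]'
python3 - <<'E'
from h import *
import pickle
f=grab('wrist','w8.png'); t=grab('top','t8.png'); s=grab('scene','s8.png'); q=r.sense(); print(q['eef_pos'],q['tcp_rot'])
pickle.dump((f,t,s),open('w8.pkl','wb'))
a=cv2.resize(t['image'][150:225,390:540,::-1],None,fx=4,fy=4,interpolation=cv2.INTER_CUBIC)
c=cv2.resize(s['image'][195:320,105:270,::-1],None,fx=2.4,fy=2.4,interpolation=cv2.INTER_CUBIC)
w=f['image'][80:380,120:520,::-1]
o=np.zeros((600,800,3),np.uint8); o[:300,:600]=a; o[300:600,:396]=c; o[300:600,400:800]=w
cv2.imwrite('pics/c8.png',o)
E
```

```text
eef_pos: [563.9, -307.9, 126.3]
contact_force: [0.4, 0.5, -1.9]
clock: 14.55
eef_pos: [565.1, -308.8, 118.5]
tcp_rot: [3.14, 0.001, 1.685]
contact_force: [0.5, 0.0, -2.1]
opening: 0.319
grasp_force: 45.5
[ 564.78889388 -308.55109251  117.96895961] [3.14074439e+00 6.17546949e-04 1.68482619e+00]
```

View pics/c8.png

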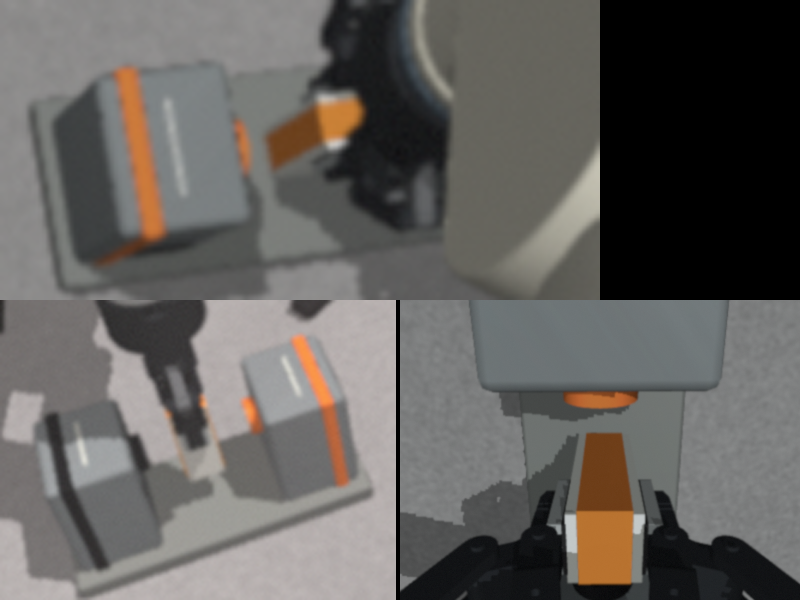

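The crops show the cell upright in the gap. In the wrist view the lamp barrel is centred near full-frame column 321, its rim bottom at row 187, and the cell's top is centred near column 325. A last fine measurement follows.

```bash
python3 - <<'E'
from h import *
import pickle
f,t,s=pickle.load(open('w8.pkl','rb')); q=r.sense()
T=R.from_euler('xyz',q['tcp_rot']).as_matrix(); tool=lambda P:(T.T@(P-q['eef_pos']).T).T.round(1)
X=lambda u,v:(u-400+120,v-300+80)
h=cv2.cvtColor(f['image'],cv2.COLOR_RGB2HSV); m=((h[...,0]<14)&(h[...,1]>170)&(h[...,2]>120)).astype(np.uint8); m[:168]=0; m[190:]=0
ys,xs=np.nonzero(m); print('barrel px',xs.min(),xs.max(),ys.min(),ys.max())
lo=ys.max()
print('barrel rim top z111',tool(px2w(f,[((xs.min()+xs.max())/2,lo)],111)))
print('barrel sides z95',tool(px2w(f,[(xs.min(),180),(xs.max(),180)],95)))
print('head inner edge z126',tool(px2w(f,[X(480,388),X(722,388)],126)))
zt=q['eef_pos'][2]+18.4
print('cell top',tool(px2w(f,[X(565,512),X(645,512),X(641,584),X(569,584)],zt)))
print('base z18',tool(px2w(f,[X(522,400),X(530,490),X(685,400),X(678,490)],18)))
# detector lens from scene/top: project predicted beam and lens ends into scene
u=np.array([np.cos(1.685),np.sin(1.685),0]); c=np.array([q['eef_pos'][0],q['eef_pos'][1],95])
P=np.array([c,c+44*u,c-44*u,c+88*u+[0,0,31],c-88*u+[0,0,31]]); p=w2px(s,P); print('scene crop px',((p-[105,195])*2.4+[0,300]).round(0).tolist())
p=w2px(t,P); print('top crop px',((p-[390,150])*4).round(0).tolist())
E
```

```text
barrel px 286 355 172 187
barrel rim top z111 [[45.5 -0.6  6.9]]
barrel sides z95 [[ 44.1 -15.6  22.9]
 [ 44.   14.2  23. ]]
head inner edge z126 [[ 56.6 -41.2  -8.1]
 [ 56.5  40.8  -8. ]]
cell top [[ 14.8 -12.8 -18.4]
 [ 14.7  15.1 -18.4]
 [-17.1  14.8 -18.4]
 [-17.  -12.6 -18.4]]
base z18 [[ 23.6 -53.3  99.9]
 [-43.5 -52.7 100. ]
 [ 23.5  54.2 100. ]
 [-43.6  54.2 100. ]]
scene crop px [[195.0, 433.0], [246.0, 417.0], [143.0, 450.0], [290.0, 376.0], [79.0, 443.0]]
top crop px [[317.0, 135.0], [238.0, 145.0], [395.0, 125.0], [174.0, 143.0], [499.0, 103.0]]
```

```bash
python3 -m crank '[[0.002,-0.0013,0.0013,0,0,0,1],[0.002,-0.0013,0.0013,0,0,0,1],[0.002,-0.0013,0.0013,0,0,0,1],[0.002,-0.0013,0.0013,0,0,0,1],[0.002,-0.0013,0.0013,0,0,0,1]]'
python3 -m crank '[[0,0,0,0,0,0,1],[0,0,0,0,0,0,1],[0,0,0,0,0,0,1],[0,0,0,0,0,0,1],[0,0,0,0,0,0,1]]'
```

```text
clock: 15.2
eef_pos: [563.0, -306.6, 116.0]
tcp_rot: [-3.142, 0.0, 1.685]
contact_force: [0.0, -0.4, -1.9]
opening: 0.322
grasp_force: 45.5
clock: 15.7
eef_pos: [563.0, -306.5, 116.0]
tcp_rot: [3.142, -0.0, 1.685]
contact_force: [-0.5, 0.0, -2.4]
opening: 0.319
grasp_force: 45.5
```

```bash
python3 -c "
from rig import sign_off
print(sign_off())"
```

```text
the job is handed in; nothing more can be done
None
```

The dimmer knob is at its anticlockwise stop and the amber cell is held upright in the beam, gripped by its frosted faces and centred between the lenses to about 1–2 mm; the green and blue cells were not touched, and the job is handed in at about 16 s.

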